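# Transfer the microscope objectives in reverse order

## Task

Move the four microscope objectives from the flat aluminium rack with the black cups into the wells of the dark grey rack, in reverse order along the row: the one that stood nearest the knob end of the aluminium rack goes into the well farthest from the knob end of the grey rack, and so on. Leave each standing upright, nose up, down in its well; set them down rather than dropping them, and knock none over.

Things in the scene. Friction and masses are not known exactly. Their poses are not given: they have to be found in the camera images.
- obj_stub: Loose upright steel microscope objective, nose up, dark rings low on its barrel: the shortest and thickest: a plain flat-topped cylinder, barrel diameter 34, barrel straight up to 44, total height 46 mm; 105 to 210 g. Origin: centre of its underside, z up its axis; it is round, yaw means nothing. Starts standing in base_stub. Grip the straight barrel about 33 mm above its origin.
- obj_cone: Loose upright steel microscope objective, nose up, dark rings low on its barrel: barrel diameter 28, straight up to 40, then a sharp cone to a 12 mm tip, total height 54 mm; 105 to 210 g. Origin: centre of its underside, z up its axis; it is round, yaw means nothing. Starts standing in base_cone. Grip the straight barrel about 33 mm above its origin.
- obj_step: Loose upright steel microscope objective, nose up, dark rings low on its barrel: barrel diameter 31, straight up to 42, then a flat shoulder and a thin 19 mm nose, total height 61 mm; 105 to 210 g. Origin: centre of its underside, z up its axis; it is round, yaw means nothing. Starts standing in base_step. Grip the straight barrel about 33 mm above its origin.
- obj_long: Loose upright steel microscope objective, nose up, dark rings low on its barrel: the tallest and thinnest: barrel diameter 25, straight up to 58, then a short nose 18 across, total height 69 mm; 105 to 210 g. Origin: centre of its underside, z up its axis; it is round, yaw means nothing. Starts standing in base_long. Grip the straight barrel about 33 mm above its origin.
- base_stub: Fixed black plastic cup in which obj_stub starts: 48 mm across, 10 mm high, 40 mm wide inside, inner floor 4 mm above its origin. Origin: centre of its underside, on base_rack's plate. It stays, so it still shows later where obj_stub stood in the row.
- base_cone: Fixed black plastic cup in which obj_cone starts: 42 mm across, 10 mm high, 34 mm wide inside, inner floor 4 mm above its origin. Origin: centre of its underside, on base_rack's plate. It stays, so it still shows later where obj_cone stood in the row.
- base_step: Fixed black plastic cup in which obj_step starts: 45 mm across, 10 mm high, 37 mm wide inside, inner floor 4 mm above its origin. Origin: centre of its underside, on base_rack's plate. It stays, so it still shows later where obj_step stood in the row.
- base_long: Fixed black plastic cup in which obj_long starts: 39 mm across, 10 mm high, 31 mm wide inside, inner floor 4 mm above its origin. Origin: centre of its underside, on base_rack's plate. It stays, so it still shows later where obj_long stood in the row.
- base_rack: Fixed aluminium rack the objectives start on: plate 84 (x) by 262 (y), 12 mm thick, on the table; end tab to y = +171 mm with a black knob on it (at y = +153, top 38 mm above the table), so +y is the knob end. Origin: centre of the plate's underside. The four cups stand on it in a row at x = 0, y = +93, +31, -31, -93 mm, in shuffled order.
- well_rack: Fixed dark grey rack to fill: block 84 (x) by 262 (y) by 22 mm high, on the table, with four equal round wells 51 mm wide, 8 deep (pale floor, 14 above the underside) at x = 0, y = +93, +31, -31, -93 mm; any objective fits any well loosely. End tab to y = +171 mm with a black knob (at y = +153, top 48 above the table): +y is the knob end. Origin: centre of its underside.
Mind the look-alikes: they are no part of the job. What is shaped like the obj_step but purple is not meant.

How it is judged:
By the outcome, as a careful person would: the job done as asked, in the order asked, and still so for the second after the job is handed in, with the robot touching nothing.
It also fails if it takes over 109 s, if anything falls off the work surface, if the arm or the gripper's body presses on something with over 40 N, if the wrist force passes 120 N, or if a joint passes its speed limit or range.

## Robot

A 6-joint arm with a two-finger parallel gripper is mounted at the origin on the work surface. World frame = base frame: x ahead of the robot, y to its left, z up, the work surface at z = 0. Lengths are in m, angles in rad, forces in N, time in s.
With the tool pointing down it reaches from about 0.275 to 0.85 m from the base axis. Payload 5.2 kg.
Tool frame: the origin (TCP) lies on the front face of the gripper's body, between the roots of the fingers; the fingertips stand 73 mm ahead of it and the grasp point (between the pads) lies 54 mm ahead of it; z points along the fingers, y is the line along which they close (so a half turn about z gives the same grasp; the last joint's range is limited). The gripper opens to 85 mm and grips with 20 to 120 N. Pads are 22 mm wide; open, the fingers measure 114 mm over their backs; the gripper's body (76 mm by 85 mm) begins 54 mm behind the grasp point. The pads swing forward as they close: fully open they stand 13 mm farther back than shut.
Start: joints at [1.022, 0.259, 1.535, -0, 1.348, -0.203], TCP at [0.186, 0.517, 0.304] pointing down, gripper open.
Joint ranges: [-3.14, 3.14], [-0.91, 2.08], [0.19, 2.58], [-1.22, 4.36], [0.22, 2.71], [-3.12, 3.12]. Speed limits (rad/s): [2.57, 2.57, 3.14, 3.14, 3.14, 3.14].

## Interface

Orientations are given as a unit quaternion [w, x, y, z].
In Python, from rig import get_obs, read_camera, job_done gives the robot as it stands. The module is installed in compiled form; this text tells all that it offers.
- The arm moves only by the shell command python3 -m crank 'ROWS' [FORCE]. ROWS is JSON, a list of rows, each a list of 5 numbers: the opening, from 0 (shut) to 1 (fully open), then the shift along the tool's x, y, z each as a share of 12 cm, from -1 to 1, then the turn about the tool's z as a share of 180 degrees, from -1 to 1. A call has 1 to 10 rows; each row is the pose to reach, as a shift and turn from the pose commanded when the call began, along the tool's axes at that moment, turning the shorter way round; what a row does not reach only later rows make up. A row lasts 1/12 s, in which the tool goes at most 41.7 mm and 7.16 degrees, less where a joint would pass 70% of its speed; a pose out of reach is approached as far as the arm can. A call with a number of a shift or a turn outside -1 to 1 is refused whole. A call with a gripper value outside its range is refused whole. The fingers move at their own pace and stop on an object; FORCE is the grip in N (left out, the last holds). Time passes only in rows, so rows that repeat a pose let the fingers close. It gives the time, the measured TCP pose, the force, the opening and the grip force at its end, in the units of the state.
- get_obs(): the state, without advancing time (a new reading comes with each control period).
- read_camera(name): name is "scene" or "top" or "wrist"; returns a dict with "frame" (384x512x3 uint8, blue, green, red), "fx", "fy", "cx", "cy" (pixels), "k1" (the pictures are not rectified: a ray, as slopes to the right and down, at radius r is drawn at 1 + k1 r^2 times it, then the intrinsics apply), "camera_from_world" (4x4, takes a point from world to camera coordinates); the wrist camera has in their place "mount" (4x4, takes a point from camera to tool coordinates, whose origin is the TCP and whose axes are the flange's). Camera axes: x right, y up, looking along -z (the intrinsics and any distortion apply to the point x, -y, -z); pixel columns grow to the right and rows downward; lengths in m; the calibration is good to about 2 mm. A picture is of the moment at which its call begins: read the wrist's pose just before it. There is no depth.
- job_done(): hands the job in; it is judged then, once.
The state is a dict: "time_s": time; "q": joint angles; "dq": joint speeds; "joint_efforts": joint torques, N m; "ee_pos": TCP position; "ee_rot": TCP orientation; "force": force on the tool from outside, world axes, zero at the start; "torque": the same for the moment, N m; "grip_width": finger opening in m; "grip_force": force on a finger pad.
Only numpy, scipy, OpenCV 4.12 (cv2) and the standard library are available. Lean on these libraries where they do the work, as an engineer would, in place of code of your own. Each camera call takes 0.05 s, during which the arm holds its last target. There are 200 camera calls.

## Working session

There is one attempt and no reset: what is moved stays moved. The work goes in short steps, Python scripts to look and compute and a shell command to move; the robot and the scene stay as the last step left them, time stands still between calls to the robot, and variables do not carry over. Pictures are saved under pics/ and viewed, at most 14 in all, crops included, and the job is handed in when it is done.

```bash
mkdir -p pics
cat > h.py <<'E'
import numpy as np, cv2
from rig import get_obs, read_camera
def ray(c,u,v,T=None):
    """returns origin, dir in world"""
    K=np.array([[c['fx'],0,c['cx']],[0,c['fy'],c['cy']],[0,0,1.]])
    # r'=r(1+k1 r^2)
    p=cv2.undistortPoints(np.array([[[u,v]]],float),K,np.array([c['k1'],0,0,0,0.]))[0,0]
    M=np.linalg.inv(np.array(c['camera_from_world'])) if T is None else T
    d=M[:3,:3]@np.array([p[0],-p[1],-1.]); return M[:3,3],d
def plane(c,u,v,z,T=None):
    o,d=ray(c,u,v,T); return o+d*(z-o[2])/d[2]
def proj(c,P):
    q=np.array(c['camera_from_world'])@np.append(P,1); x,y=q[0]/-q[2],-q[1]/-q[2]
    s=1+c['k1']*(x*x+y*y); return c['fx']*x*s+c['cx'],c['fy']*y*s+c['cy']
E
python3 - <<'E'
from h import *
import pickle
o=get_obs(); print(o)
for n in ['scene','top']:
    c=read_camera(n); pickle.dump(c,open(n+'.pkl','wb')); cv2.imwrite(f'pics/{n}0.png',c['frame'])
    print(n,c['fx'],c['k1'],np.linalg.inv(c['camera_from_world']).round(3))
E
```

```text
{'time_s': 0.0, 'q': array([ 1.02217326e+00,  2.59359101e-01,  1.53608259e+00,  2.64745211e-07,
        1.34804516e+00, -2.02821969e-01]), 'dq': array([ 0.00044106, -0.00048575,  0.00056862,  0.00022635,  0.00075817,
        0.00038184]), 'joint_efforts': array([ 2.65820545e-04, -4.46021283e+01, -2.90576953e+01, -4.09488139e-04,
        1.15904800e-02, -3.25081623e-05]), 'ee_pos': array([0.18619497, 0.51709118, 0.30306613]), 'ee_rot': array([-3.47651364e-04,  1.72040323e-01,  9.85089453e-01, -8.80980284e-04]), 'force': array([ 0.2908968 , -0.2645909 , -0.59187779]), 'torque': array([ 0.04846221, -0.03534791,  0.03746222]), 'grip_force': 0.0, 'grip_width': 0.08558633970196985}
scene 448.30260681134604 -0.13889567451181054 [[ 0.066 -0.567  0.821  1.303]
 [ 0.998  0.027 -0.061 -0.079]
 [ 0.012  0.823  0.568  0.603]
 [ 0.     0.     0.     1.   ]]
top 373.3357543775355 -0.10658261291356498 [[ 0.014  0.98  -0.196  0.341]
 [-1.     0.014  0.002 -0.018]
 [ 0.005  0.196  0.981  0.909]
 [ 0.     0.     0.     1.   ]]
```

View pics/scene0.png

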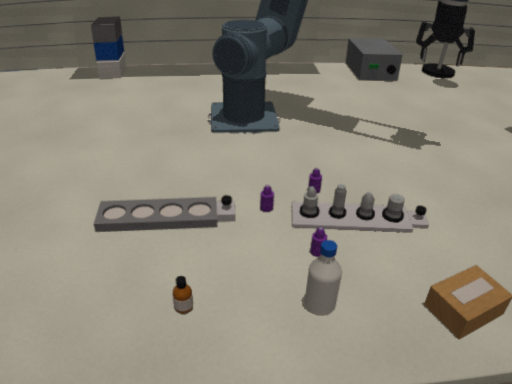

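View pics/top0.png

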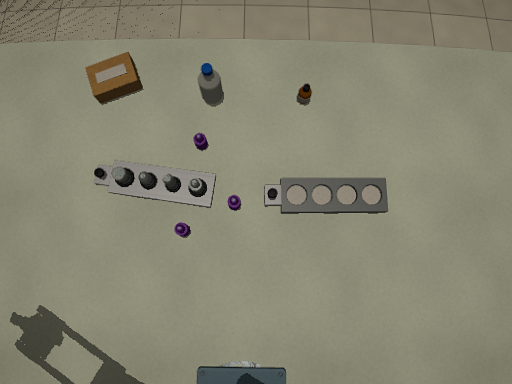

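The aluminium rack is at top px (108–215, 160–207) with its knob at (99,173). From the knob end it holds stub, cone, long and step. The grey rack's wells are at top px (297–371, 195) with its knob at (272,194). The purple decoys are at (201,141), (234,202) and (182,229).

Run:
```python
from h import *
import pickle
c=pickle.load(open('top.pkl','rb')); f=c['frame']; s=pickle.load(open('scene.pkl','rb'))
g=cv2.cvtColor(f,cv2.COLOR_BGR2GRAY); hsv=cv2.cvtColor(f,cv2.COLOR_BGR2HSV)
print('px',f[195,297],f[183,290],f[200,205],f[250,300],f[183,130],f[197,140])
def wells(c,roi,zs,flip):
    x0,y0,x1,y1=roi; g=cv2.cvtColor(c['frame'],cv2.COLOR_BGR2GRAY)[y0:y1,x0:x1]
    t,m=cv2.threshold(g,0,255,cv2.THRESH_OTSU)
    n,l,st,ce=cv2.connectedComponentsWithStats(m)
    for i in range(1,n):
        if 100<st[i,4]<800: print('well',st[i],ce[i]+[x0,y0],plane(c,*(ce[i]+[x0,y0]),zs).round(4))
wells(c,(282,180,386,212),.014,0); wells(s,(100,203,216,225),.014,0)
# aluminium plate: low saturation, bright vs table
cv2.imwrite('pics/crop0.png',np.vstack([cv2.resize(f[150:215,85:245],None,fx=5,fy=5,interpolation=cv2.INTER_CUBIC)[:, :800],
 cv2.resize(s['frame'][175:235,285:435],(800,270),interpolation=cv2.INTER_CUBIC)]))
```

```text
px [122 137 145] [93 98 99] [140 148 152] [121 143 143] [0 0 0] [59 67 67]
well [  5   6  19  19 289] [295.94117647 194.79238754] [ 0.5069 -0.1264  0.014 ]
well [ 30   6  19  19 282] [321.04964539 194.77659574] [ 0.5078 -0.1882  0.014 ]
well [ 55   6  19  19 278] [345.96043165 194.58633094] [ 0.5091 -0.25    0.014 ]
well [ 80   6  18  18 267] [370.57303371 194.52434457] [ 0.5101 -0.3118  0.014 ]
well [ 60   3  22  11 194] [170.71649485 211.0257732 ] [ 0.5075 -0.1896  0.014 ]
well [ 89   2  22  11 191] [199.08900524 209.97382199] [ 0.5065 -0.1273  0.014 ]
well [  4   5  22  11 185] [114.3027027  213.03243243] [ 0.5092 -0.3138  0.014 ]
well [ 32   4  22  11 190] [142.52105263 212.00526316] [ 0.5082 -0.2516  0.014 ]
```

View pics/crop0.png

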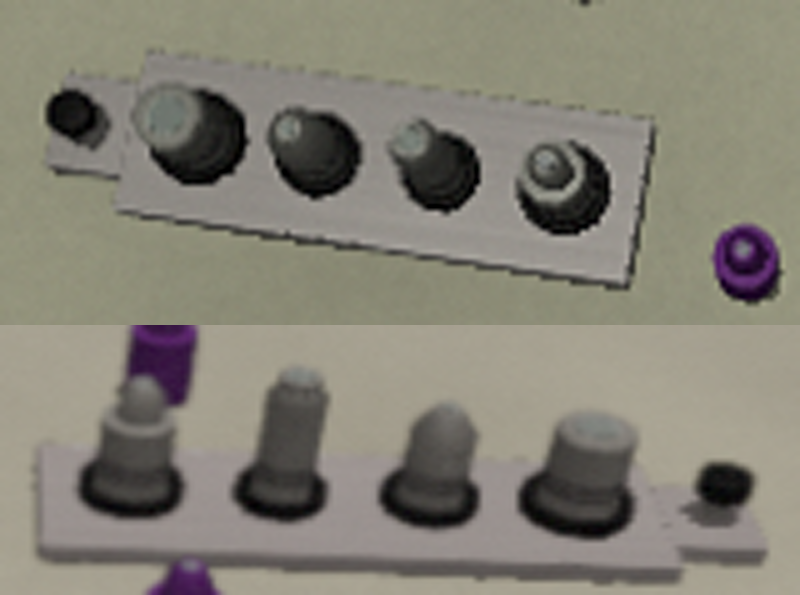

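The order from the knob end is confirmed as stub, cone, long, step. The crop's plate corners are at (148,53), (655,120), (629,287) and (118,211), and the objective tops at (168,118), (288,128), (411,140) and (551,162).

Run:
```python
from h import *
import pickle
c=pickle.load(open('top.pkl','rb')); s=pickle.load(open('scene.pkl','rb'))
P=lambda x,y,z:plane(c,x/5+84.6,y/5+149.6,z)
K=[P(x,y,.012)[:2] for x,y in [(148,53),(655,120),(629,287),(118,211)]]
print('edges',[np.linalg.norm(K[i]-K[i-1]).round(4) for i in range(4)])
ctr=np.mean(K,0); d=(K[0]-K[1]+K[3]-K[2]); d/=np.linalg.norm(d)
print('centre',ctr,'dir',d, 'knob',P(75,113,.038), ctr+.153*d)
S=lambda x,y,z:plane(s,x*150/800+285-.4,y/4.5*1+0,z)
for n,x,y,h,r,sx,sy in [('stub',168,118,.046,.093,597,425),('cone',288,128,.054,.031,447,405),('long',411,138,.069,-.031,302,370),('step',549,160,.061,-.093,146,378)]:
    print(n,'cup',(ctr+r*d).round(4),'top',P(x,y,.016+h).round(4),'scene',plane(s,sx*150/800+284.6,(sy-325)/4.5+174.6,.016+h).round(4))
for n in [(201,140),(235,200),(183,228)]: print('purple',plane(c,*n,.055))
# flange: tool axes
from scipy.spatial.transform import Rotation as R
q=get_obs()['ee_rot']; print(R.from_quat(np.roll(q,-1)).as_matrix().round(3))
```

```text
edges [np.float64(0.0817), np.float64(0.2602), np.float64(0.0841), np.float64(0.2586)]
centre [0.5321077  0.20519572] dir [0.12568312 0.99207044] knob [0.55124188 0.35375548 0.038     ] [0.55133722 0.35698249]
stub cup [0.5438 0.2975] top [0.5435 0.2978 0.062 ] scene [0.5454 0.2987 0.062 ]
cone cup [0.536  0.2359] top [0.5375 0.2372 0.07  ] scene [0.5371 0.2364 0.07  ]
long cup [0.5282 0.1744] top [0.5301 0.1754 0.085 ] scene [0.527  0.1769 0.085 ]
step cup [0.5204 0.1129] top [0.5224 0.113  0.077 ] scene [0.519  0.1159 0.077 ]
purple [0.62978659 0.1053533  0.055     ]
purple [0.48493175 0.02018609 0.055     ]
purple [0.41798283 0.13811487 0.055     ]
[[-0.941  0.339 -0.001]
 [ 0.339  0.941 -0.001]
 [ 0.    -0.002 -1.   ]]
```

```bash
python3 -m crank '[[1,0,0,0.4,0.39],[1,0,0,0.8,0.39],[1,0,0,0.8,0.39],[1,0,0,0.8,0.39],[1,0,0,0.8,0.39],[1,0,0,0.8,0.39],[1,0,0,0.8,0.39],[1,0,0,0.8,0.39],[1,0,0,0.8,0.39],[1,0,0,0.8,0.39]]' 40; python3 -m crank '[[1,0,0,0,0.04],[1,0,0,0,0.04]]'
cat > to.py <<'E'
import sys,numpy as np
from rig import get_obs
from scipy.spatial.transform import Rotation as R
o=get_obs(); M=R.from_quat(np.roll(o['ee_rot'],-1)).as_matrix()
print('t',round(o['time_s'],2),'p',o['ee_pos'].round(4),'yaw(y)',np.degrees(np.arctan2(M[1,1],M[0,1])).round(2),'F',o['force'].round(1),'w',round(o['grip_width'],4),'gf',round(o['grip_force'],1))
a=list(map(float,sys.argv[1:]))
for i in range(0,len(a),3):
    d=np.array(a[i:i+3])-o['ee_pos']; print(a[i:i+3],'tool shares',(M.T@d/.12).round(3))
E
python3 to.py .544 .298 .205
```

```text
time_s: 0.93
ee_pos: [0.1862, 0.5172, 0.2074]
ee_rot: [0.0, 0.709, 0.705, -0.001]
force: [0.1, -1.1, -0.4]
grip_width: 0.0856
grip_force: 0.0
time_s: 1.1
ee_pos: [0.1863, 0.5172, 0.2075]
ee_rot: [0.0, 0.752, 0.66, -0.0]
force: [0.4, -0.6, 0.0]
grip_width: 0.0852
grip_force: 0.0
t 1.1 p [0.1863 0.5172 0.2075] yaw(y) -7.47 F [ 0.4 -0.6  0. ] w 0.0852 gf 0.0
[0.544, 0.298, 0.205] tool shares [-1.424  3.193  0.021]
```

```bash
python3 -m crank '[[1,-0.12,0.27,0,0],[1,-0.24,0.54,0,0],[1,-0.36,0.8,0,0]]' >/dev/null; python3 -m crank '[[1,-0.12,0.27,0,0],[1,-0.24,0.54,0,0],[1,-0.36,0.8,0,0]]' >/dev/null; python3 -m crank '[[1,-0.12,0.27,0,0],[1,-0.24,0.54,0,0],[1,-0.36,0.8,0,0]]'>/dev/null; python3 -m crank '[[1,-0.12,0.27,0,0],[1,-0.24,0.54,0,0],[1,-0.35,0.79,0,0],[1,-0.35,0.79,0,0],[1,-0.35,0.79,0,0]]'; python3 to.py .544 .298 .205
python3 - <<'E'
from h import *
c=read_camera('wrist'); cv2.imwrite('pics/w1.png',c['frame']); print(np.array(c['mount']).round(3))
from scipy.spatial.transform import Rotation as R
o=get_obs(); T=np.eye(4); T[:3,:3]=R.from_quat(np.roll(o['ee_rot'],-1)).as_matrix(); T[:3,3]=o['ee_pos']; c['camera_from_world']=np.linalg.inv(T@c['mount'])
for n,p in dict(stub=(.544,.298,.062),cone=(.537,.2365,.07),long=(.529,.1755,.085)).items(): print(n,proj(c,np.array(p)))
import pickle; pickle.dump(c,open('w1.pkl','wb'))
E
```

```text
time_s: 2.27
ee_pos: [0.5459, 0.2977, 0.2072]
ee_rot: [-0.0, 0.75, 0.661, -0.0]
force: [-0.3, 0.9, -0.4]
grip_width: 0.0853
grip_force: 0.0
t 2.27 p [0.5459 0.2977 0.2072] yaw(y) -7.21 F [-0.3  0.9 -0.4] w 0.0853 gf 0.0
[0.544, 0.298, 0.205] tool shares [ 0.    -0.016  0.018]
[[ 0.001  0.955  0.296  0.076]
 [ 1.    -0.001 -0.     0.   ]
 [-0.     0.296 -0.955 -0.071]
 [ 0.     0.     0.     1.   ]]
stub (np.float64(253.07594893912042), np.float64(200.24272399389375))
cone (np.float64(253.8456364139102), np.float64(270.0157623015731))
long (np.float64(253.3805457160944), np.float64(339.9355201568212))
```

View pics/w1.png

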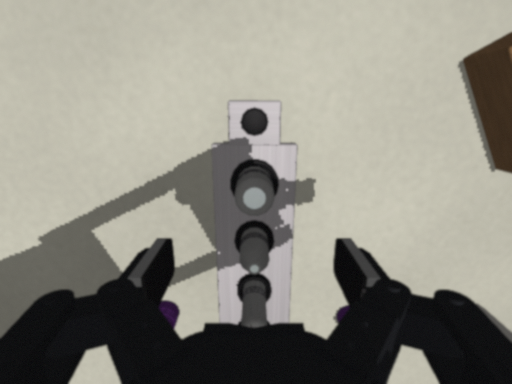

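The stub's top is at (255,198) against a predicted (253,200), which agrees. Next I descend, grip and lift.

```bash
python3 -m crank '[[1,0,-0.02,0.2,0],[1,0,-0.02,0.4,0],[1,0,-0.02,0.6,0],[1,0,-0.02,0.75,0],[1,0,-0.02,0.83,0],[1,0,-0.02,0.88,0],[1,0,-0.02,0.88,0],[1,0,-0.02,0.88,0]]' 40; python3 -m crank '[[0.6,0,0,0,0],[0.5,0,0,0,0],[0.4,0,0,0,0],[0.3,0,0,0,0],[0.2,0,0,0,0],[0,0,0,0,0],[0,0,0,0,0],[0,0,0,0,0],[0,0,0,0,0],[0,0,0,0,0]]'; python3 -m crank '[[0,0,0,-0.05,0],[0,0,0,-0.15,0],[0,0,0,-0.35,0],[0,0,0,-0.6,0],[0,0,0,-0.85,0],[0,0,0,-0.92,0],[0,0,0,-0.92,0]]'; python3 to.py .51 -.313 .205
```

```text
time_s: 2.98
ee_pos: [0.5422, 0.3, 0.103]
ee_rot: [0.0, 0.75, 0.662, 0.0]
force: [1.0, 0.5, -0.4]
grip_width: 0.0855
grip_force: 0.0
time_s: 3.82
ee_pos: [0.5435, 0.2995, 0.1033]
ee_rot: [0.001, 0.75, 0.661, 0.001]
force: [3.3, -0.9, 5.7]
grip_width: 0.0323
grip_force: 41.2
time_s: 4.4
ee_pos: [0.5427, 0.3, 0.2154]
ee_rot: [0.001, 0.75, 0.661, 0.002]
force: [0.5, -1.0, -1.7]
grip_width: 0.0327
grip_force: 41.1
t 4.4 p [0.5427 0.3    0.2154] yaw(y) -7.2 F [ 0.5 -1.  -1.7] w 0.0327 gf 41.1
[0.51, -0.313, 0.205] tool shares [-5.102  0.369  0.077]
```

```bash
python3 -m crank '[[0,-0.1,0.01,0,0],[0,-0.3,0.03,0,0],[0,-0.55,0.04,0,0],[0,-0.8,0.06,0,0],[0,-1,0.07,0,0]]' >/dev/null; python3 -m crank '[[0,-0.25,0.02,0,0],[0,-0.5,0.04,0,0],[0,-0.75,0.05,0,0],[0,-1,0.07,0,0]]' >/dev/null;python3 -m crank '[[0,-0.25,0.02,0,0],[0,-0.5,0.04,0,0],[0,-0.75,0.05,0,0],[0,-1,0.07,0,0]]' >/dev/null;python3 -m crank '[[0,-0.25,0.02,0,0],[0,-0.5,0.04,0,0],[0,-0.75,0.05,0,0],[0,-1,0.07,0,0]]' >/dev/null;python3 -m crank '[[0,-0.25,0.02,0,0],[0,-0.5,0.04,0,0],[0,-0.75,0.06,0,0],[0,-1,0.08,0,0],[0,-1.0,0.08,0,0],[0,-1,0.08,0,0],[0,-1,0.08,0,0]]' ; python3 to.py .51 -.313 .205
python3 - <<'E'
from h import *
import pickle
c=read_camera('wrist'); cv2.imwrite('pics/w2.png',c['frame'])
from scipy.spatial.transform import Rotation as R
o=get_obs(); T=np.eye(4); T[:3,:3]=R.from_quat(np.roll(o['ee_rot'],-1)).as_matrix(); T[:3,3]=o['ee_pos']; c['camera_from_world']=np.linalg.inv(T@c['mount'])
for x,y in [(.5067,-.1269),(.5077,-.1889),(.5087,-.2508),(.5097,-.3128)]: print(np.round(proj(c,np.array([x,y,.014])),1))
pickle.dump(c,open('w2.pkl','wb'))
E
```

```text
time_s: 6.4
ee_pos: [0.5082, -0.3004, 0.2104]
ee_rot: [-0.003, 0.751, 0.661, -0.0]
force: [0.4, 0.5, -1.5]
grip_width: 0.0325
grip_force: 41.1
t 6.4 p [ 0.5082 -0.3004  0.2104] yaw(y) -7.27 F [ 0.4  0.5 -1.5] w 0.0325 gf 41.1
[0.51, -0.313, 0.205] tool shares [-0.102  0.028  0.044]
[225.8 -15.5]
[237.6  65.1]
[247.8 134.4]
[256.6 194.9]
```

View pics/w2.png

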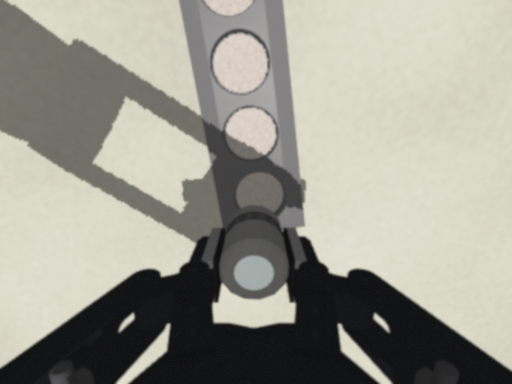

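The wells appear at (240,62), (250,131) and (260,192), within about 3 px of prediction, and the stub hangs upright in the grip. I lower it slowly.

```bash
python3 -m crank '[[0,-0.05,0.015,0.1,0],[0,-0.1,0.03,0.3,0],[0,-0.1,0.03,0.5,0],[0,-0.1,0.03,0.65,0],[0,-0.1,0.03,0.76,0],[0,-0.1,0.03,0.83,0],[0,-0.1,0.03,0.88,0],[0,-0.1,0.03,0.9,0],[0,-0.1,0.03,0.91,0],[0,-0.1,0.03,0.91,0]]'; python3 -m crank '[[0,0,0,0.005,0],[0,0,0,0.01,0],[0,0,0,0.015,0],[0,0,0,0.02,0],[0,0,0,0.02,0]]'; python3 to.py .511 -.312 .1013
```

```text
time_s: 7.28
ee_pos: [0.5122, -0.3137, 0.104]
ee_rot: [0.001, 0.75, 0.661, 0.0]
force: [0.5, 0.3, -0.8]
grip_width: 0.0326
grip_force: 41.1
time_s: 7.7
ee_pos: [0.5119, -0.3137, 0.1013]
ee_rot: [0.0, 0.75, 0.661, 0.0]
force: [-0.3, -0.1, -0.6]
grip_width: 0.0327
grip_force: 41.2
t 7.7 p [ 0.5119 -0.3137  0.1013] yaw(y) -7.22 F [-0.3 -0.1 -0.6] w 0.0327 gf 41.2
[0.511, -0.312, 0.1013] tool shares [ 0.013 -0.009  0.   ]
```

```bash
python3 -m crank '[[0,0.01,0,0.005,0],[0,0.01,0,0.01,0],[0,0.01,0,0.01,0]]'|grep -E 'pos|force'; python3 -m crank '[[0,0,0,0.005,0],[0,0,0,0.01,0],[0,0,0,0.01,0]]'|grep -E 'pos|force'
```

```text
ee_pos: [0.5122, -0.3133, 0.1013]
force: [-3.0, -1.7, 7.6]
grip_force: 41.9
ee_pos: [0.5122, -0.3133, 0.1012]
force: [-5.3, 0.8, 15.8]
grip_force: 42.7
```

```bash
python3 -m crank '[[0,0,0,-0.015,0],[0.45,0,0,-0.015,0],[0.5,0,0,-0.015,0],[0.7,0,0,-0.015,0],[1,0,0,-0.015,0],[1,0,0,-0.1,0],[1,0,0,-0.3,0],[1,0,0,-0.6,0],[1,0,0,-0.9,0],[1,0,0,-0.95,0]]'; python3 -m crank '[[1,0.3,-0.02,0,0],[1,0.6,-0.05,0,0],[1,0.91,-0.07,0,0]]' >/dev/null; python3 -m crank '[[1,0.3,-0.02,0,0],[1,0.6,-0.05,0,0],[1,0.91,-0.07,0,0]]' >/dev/null; python3 -m crank '[[1,0.3,-0.02,0,0],[1,0.6,-0.05,0,0],[1,0.91,-0.07,0,0]]' >/dev/null; python3 -m crank '[[1,0.3,-0.02,0,0],[1,0.6,-0.05,0,0],[1,0.91,-0.07,0,0]]' >/dev/null; python3 -m crank '[[1,0.3,-0.02,0,0],[1,0.6,-0.05,0,0],[1,0.91,-0.08,0,0],[1,0.91,-0.08,0,0],[1,0.91,-0.08,0,0],[1,0.91,-0.08,0,0]]' >/dev/null; python3 to.py .537 .2365 .1024
python3 - <<'E'
from h import *
c=read_camera('scene'); cv2.imwrite('pics/s2.png',c['frame'])
E
```

```text
time_s: 9.03
ee_pos: [0.5143, -0.3142, 0.22]
ee_rot: [0.005, 0.75, 0.661, 0.001]
force: [0.9, -1.2, 1.1]
grip_width: 0.0856
grip_force: 0.0
t 10.53 p [0.5374 0.2346 0.2127] yaw(y) -7.15 F [0.2 0.4 0.1] w 0.0854 gf 0.0
[0.537, 0.2365, 0.1024] tool shares [ 0.016 -0.005  0.919]
```

View pics/s2.png

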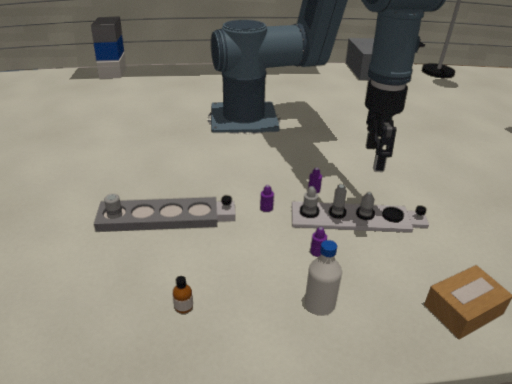

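The stub stands upright in the far well at (113,206). Next is the cone.

```bash
python3 -m crank '[[1,0.01,0,0.2,0],[1,0.01,0,0.45,0],[1,0.01,0,0.65,0],[1,0.01,0,0.8,0],[1,0.01,0,0.89,0],[1,0.01,0,0.93,0],[1,0.01,0,0.93,0],[1,0.01,0,0.93,0]]' 40 |grep -E 'pos|force'; python3 -m crank '[[0.6,0,0,0,0],[0.5,0,0,0,0],[0.4,0,0,0,0],[0.3,0,0,0,0],[0.2,0,0,0,0],[0,0,0,0,0],[0,0,0,0,0],[0,0,0,0,0],[0,0,0,0,0],[0,0,0,0,0]]'; python3 -m crank '[[0,0,0,-0.05,0],[0,0,0,-0.15,0],[0,0,0,-0.35,0],[0,0,0,-0.6,0],[0,0,0,-0.85,0],[0,0,0,-0.93,0],[0,0,0,-0.93,0],[0,0,0,-0.93,0]]'; python3 to.py .510 -.250 .2127
```

```text
ee_pos: [0.5386, 0.2354, 0.1019]
force: [0.1, 0.5, 0.3]
grip_force: 0.0
time_s: 12.08
ee_pos: [0.5381, 0.236, 0.1018]
ee_rot: [0.0, 0.75, 0.661, 0.0]
force: [-0.8, -0.3, 5.5]
grip_width: 0.0266
grip_force: 39.7
time_s: 12.75
ee_pos: [0.5374, 0.2358, 0.2122]
ee_rot: [-0.0, 0.75, 0.661, -0.0]
force: [-0.1, -0.1, -3.1]
grip_width: 0.0268
grip_force: 39.7
t 12.75 p [0.5374 0.2358 0.2122] yaw(y) -7.21 F [-0.1 -0.1 -3.1] w 0.0268 gf 39.7
[0.51, -0.25, 0.2127] tool shares [-4.045e+00  2.810e-01 -4.000e-03]
```

```bash
python3 -m crank '[[0,-0.1,0.01,0,0],[0,-0.3,0.02,0,0],[0,-0.55,0.04,0,0],[0,-0.81,0.06,0,0]]' >/dev/null; python3 -m crank '[[0,-0.27,0.02,0,0],[0,-0.54,0.04,0,0],[0,-0.81,0.06,0,0]]' >/dev/null;python3 -m crank '[[0,-0.27,0.02,0,0],[0,-0.54,0.04,0,0],[0,-0.81,0.06,0,0]]' >/dev/null;python3 -m crank '[[0,-0.27,0.02,0,0],[0,-0.54,0.04,0,0],[0,-0.81,0.06,0,0]]' >/dev/null;python3 -m crank '[[0,-0.27,0.02,0,0],[0,-0.54,0.04,0,0],[0,-0.7,0.05,0,0],[0,-0.8,0.05,0,0],[0,-0.81,0.05,0,0],[0,-0.81,0.05,0,0],[0,-0.81,0.05,0,0]]' >/dev/null; python3 to.py .51 -.25 .0995
python3 -m crank '[[0,0,0,0.1,0],[0,0,0,0.3,0],[0,0,0,0.5,0],[0,0,0,0.65,0],[0,0,0,0.76,0],[0,0,0,0.83,0],[0,0,0,0.88,0],[0,0,0,0.91,0],[0,0,0,0.92,0],[0,0,0,0.92,0]]'>/dev/null;  python3 to.py .51 -.25 .0995
```

```text
t 14.42 p [ 0.5108 -0.2493  0.2118] yaw(y) -7.19 F [ 0.2  0.1 -1.8] w 0.0266 gf 39.6
[0.51, -0.25, 0.0995] tool shares [-0.008 -0.005  0.936]
t 15.25 p [ 0.5117 -0.2505  0.1027] yaw(y) -7.19 F [-0.2  0.9 -2.3] w 0.0264 gf 39.6
[0.51, -0.25, 0.0995] tool shares [ 0.002 -0.014  0.027]
```

```bash
python3 -m crank '[[0,0,0,0.005,0],[0,0,0,0.01,0],[0,0,0,0.01,0],[0,0,0,0.01,0]]'|grep -E 'pos|force'; python3 -m crank '[[0,0,0,0.005,0],[0,0,0,0.01,0],[0,0,0,0.01,0],[0,0,0,0.01,0]]'|grep -E 'pos|force';python3 -m crank '[[0,0,0,0.005,0],[0,0,0,0.01,0],[0,0,0,0.01,0],[0,0,0,0.01,0]]'|grep -E 'pos|force'
```

```text
ee_pos: [0.5114, -0.2508, 0.1015]
force: [-0.4, -0.3, -2.4]
grip_force: 39.6
ee_pos: [0.5113, -0.2506, 0.0999]
force: [-0.4, -0.2, -1.6]
grip_force: 39.6
ee_pos: [0.5113, -0.2506, 0.0998]
force: [-2.6, 1.4, 7.0]
grip_force: 40.7
```

```bash
python3 -m crank '[[0,0,0,-0.005,0],[0.4,0,0,-0.005,0],[0.45,0,0,-0.005,0],[0.7,0,0,-0.005,0],[1,0,0,-0.005,0],[1,0,0,-0.1,0],[1,0,0,-0.3,0],[1,0,0,-0.6,0],[1,0,0,-0.9,0],[1,0,0,-0.95,0]]'; python3 -m crank '[[1,0.3,-0.02,0,0],[1,0.6,-0.05,0,0],[1,0.88,-0.07,0,0]]' >/dev/null; python3 -m crank '[[1,0.3,-0.02,0,0],[1,0.6,-0.05,0,0],[1,0.88,-0.07,0,0]]' >/dev/null; python3 -m crank '[[1,0.3,-0.02,0,0],[1,0.6,-0.05,0,0],[1,0.88,-0.08,0,0]]' >/dev/null; python3 -m crank '[[1,0.3,-0.02,0,0],[1,0.6,-0.05,0,0],[1,0.89,-0.08,0,0],[1,0.89,-0.08,0,0],[1,0.89,-0.08,0,0],[1,0.89,-0.08,0,0]]' >/dev/null; python3 to.py .529 .1755 .1018
```

```text
time_s: 17.08
ee_pos: [0.5137, -0.2523, 0.22]
ee_rot: [0.005, 0.75, 0.661, 0.001]
force: [1.0, -0.8, 0.1]
grip_width: 0.0854
grip_force: 0.0
t 18.33 p [0.5287 0.1741 0.2129] yaw(y) -7.15 F [ 0.8 -0.5 -0.4] w 0.085 gf 0.0
[0.529, 0.1755, 0.1018] tool shares [0.013 0.001 0.926]
```

```bash
python3 -m crank '[[1,0.01,0,0.2,0],[1,0.01,0,0.45,0],[1,0.01,0,0.65,0],[1,0.01,0,0.8,0],[1,0.01,0,0.89,0],[1,0.01,0,0.93,0],[1,0.01,0,0.93,0],[1,0.01,0,0.93,0]]' 40 |grep -E 'pos|force'; python3 -m crank '[[0.6,0,0,0,0],[0.5,0,0,0,0],[0.4,0,0,0,0],[0.3,0,0,0,0],[0.2,0,0,0,0],[0,0,0,0,0],[0,0,0,0,0],[0,0,0,0,0],[0,0,0,0,0],[0,0,0,0,0]]'; python3 -m crank '[[0,0,0,-0.05,0],[0,0,0,-0.15,0],[0,0,0,-0.35,0],[0,0,0,-0.6,0],[0,0,0,-0.85,0],[0,0,0,-0.93,0],[0,0,0,-0.93,0],[0,0,0,-0.93,0]]'; python3 to.py .509 -.188 .2127
```

```text
ee_pos: [0.5297, 0.1748, 0.1019]
force: [-0.1, 0.8, 0.8]
grip_force: 0.0
time_s: 19.83
ee_pos: [0.5292, 0.1754, 0.1016]
ee_rot: [0.0, 0.75, 0.661, 0.0]
force: [-0.7, 0.2, 5.2]
grip_width: 0.0242
grip_force: 39.2
time_s: 20.5
ee_pos: [0.5286, 0.1753, 0.2122]
ee_rot: [-0.0, 0.75, 0.661, -0.0]
force: [-0.8, -0.3, -2.2]
grip_width: 0.0242
grip_force: 39.7
t 20.5 p [0.5286 0.1753 0.2122] yaw(y) -7.21 F [-0.8 -0.3 -2.2] w 0.0242 gf 39.7
[0.509, -0.188, 0.2127] tool shares [-3.024  0.218 -0.004]
```

```bash
python3 -m crank '[[0,-0.1,0.01,0,0],[0,-0.3,0.02,0,0],[0,-0.53,0.04,0,0],[0,-0.76,0.06,0,0]]' >/dev/null; python3 -m crank '[[0,-0.25,0.02,0,0],[0,-0.5,0.04,0,0],[0,-0.76,0.06,0,0]]' >/dev/null;python3 -m crank '[[0,-0.25,0.02,0,0],[0,-0.5,0.04,0,0],[0,-0.75,0.05,0,0]]' >/dev/null;python3 -m crank '[[0,-0.25,0.02,0,0],[0,-0.5,0.04,0,0],[0,-0.65,0.05,0,0],[0,-0.73,0.05,0,0],[0,-0.75,0.05,0,0],[0,-0.75,0.05,0,0],[0,-0.75,0.05,0,0]]' >/dev/null; python3 to.py .509 -.188 .0995
python3 -m crank '[[0,0,0,0.1,0],[0,0,0,0.3,0],[0,0,0,0.5,0],[0,0,0,0.65,0],[0,0,0,0.76,0],[0,0,0,0.83,0],[0,0,0,0.88,0],[0,0,0,0.91,0],[0,0,0,0.93,0],[0,0,0,0.93,0]]'>/dev/null;  python3 to.py .509 -.188 .0995
python3 -m crank '[[0,0,0,0.005,0],[0,0,0,0.01,0],[0,0,0,0.01,0],[0,0,0,0.01,0]]'|grep -E 'pos|force'
```

```text
t 21.92 p [ 0.5092 -0.1864  0.2119] yaw(y) -7.19 F [ 0.2 -0.1 -2.1] w 0.0237 gf 39.6
[0.509, -0.188, 0.0995] tool shares [-0.014  0.002  0.936]
t 22.75 p [ 0.5099 -0.1874  0.1013] yaw(y) -7.19 F [-0.2  0.2 -1.8] w 0.0236 gf 39.6
[0.509, -0.188, 0.0995] tool shares [-0.006 -0.007  0.015]
ee_pos: [0.5098, -0.1876, 0.1003]
force: [0.0, -0.3, -2.2]
grip_force: 39.6
```

```bash
python3 -m crank '[[0,0,0,0.003,0],[0,0,0,0.006,0],[0,0,0,0.006,0],[0,0,0,0.006,0]]'|grep -E 'pos|force'; python3 -m crank '[[0,0,0,0.003,0],[0,0,0,0.006,0],[0,0,0,0.006,0],[0,0,0,0.006,0]]'|grep -E 'pos|force'
```

```text
ee_pos: [0.5098, -0.1876, 0.0997]
force: [-0.7, -0.8, 4.5]
grip_force: 40.2
ee_pos: [0.5098, -0.1877, 0.0996]
force: [-2.4, 1.8, 10.8]
grip_force: 41.0
```

```bash
python3 -m crank '[[0,0,0,-0.007,0],[0.4,0,0,-0.007,0],[0.45,0,0,-0.007,0],[0.7,0,0,-0.007,0],[1,0,0,-0.007,0],[1,0,0,-0.1,0],[1,0,0,-0.3,0],[1,0,0,-0.6,0],[1,0,0,-0.9,0],[1,0,0,-0.95,0]]'; python3 -m crank '[[1,0.3,-0.02,0,0],[1,0.6,-0.05,0,0],[1,0.83,-0.07,0,0]]' >/dev/null; python3 -m crank '[[1,0.3,-0.02,0,0],[1,0.6,-0.05,0,0],[1,0.83,-0.07,0,0]]' >/dev/null; python3 -m crank '[[1,0.3,-0.02,0,0],[1,0.6,-0.05,0,0],[1,0.84,-0.08,0,0],[1,0.84,-0.08,0,0],[1,0.84,-0.08,0,0],[1,0.84,-0.08,0,0]]' >/dev/null; python3 to.py .521 .114 .1018
```

```text
time_s: 24.58
ee_pos: [0.5122, -0.1889, 0.2194]
ee_rot: [0.005, 0.75, 0.661, 0.002]
force: [0.7, -0.9, 0.2]
grip_width: 0.0858
grip_force: 0.0
t 25.58 p [0.5211 0.1132 0.2127] yaw(y) -7.16 F [-0.5 -0.8  1.7] w 0.0855 gf 0.0
[0.521, 0.114, 0.1018] tool shares [ 0.007 -0.002  0.924]
```

```bash
python3 -m crank '[[1,0,0,0.2,0],[1,0,0,0.45,0],[1,0,0,0.65,0],[1,0,0,0.8,0],[1,0,0,0.89,0],[1,0,0,0.93,0],[1,0,0,0.93,0],[1,0,0,0.93,0]]' 40 |grep -E 'pos|force'; python3 -m crank '[[0.6,0,0,0,0],[0.5,0,0,0,0],[0.4,0,0,0,0],[0.3,0,0,0,0],[0.2,0,0,0,0],[0,0,0,0,0],[0,0,0,0,0],[0,0,0,0,0],[0,0,0,0,0],[0,0,0,0,0]]'; python3 -m crank '[[0,0,0,-0.05,0],[0,0,0,-0.15,0],[0,0,0,-0.35,0],[0,0,0,-0.6,0],[0,0,0,-0.85,0],[0,0,0,-0.93,0],[0,0,0,-0.93,0],[0,0,0,-0.93,0]]'; python3 to.py .508 -.126 .2127
```

```text
ee_pos: [0.5218, 0.1129, 0.1016]
force: [-1.2, 0.5, 0.0]
grip_force: 0.0
time_s: 27.08
ee_pos: [0.5215, 0.1135, 0.1016]
ee_rot: [0.0, 0.75, 0.661, 0.0]
force: [-0.9, -0.9, 6.1]
grip_width: 0.0299
grip_force: 39.6
time_s: 27.75
ee_pos: [0.5207, 0.1134, 0.212]
ee_rot: [-0.0, 0.75, 0.661, -0.0]
force: [-0.0, -0.3, -2.5]
grip_width: 0.0301
grip_force: 40.0
t 27.75 p [0.5207 0.1134 0.212 ] yaw(y) -7.21 F [-0.  -0.3 -2.5] w 0.0301 gf 40.0
[0.508, -0.126, 0.2127] tool shares [-1.993  0.145 -0.006]
```

```bash
python3 -m crank '[[0,-0.1,0.01,0,0],[0,-0.3,0.02,0,0],[0,-0.5,0.04,0,0],[0,-0.67,0.05,0,0]]' >/dev/null; python3 -m crank '[[0,-0.22,0.02,0,0],[0,-0.44,0.03,0,0],[0,-0.67,0.05,0,0]]' >/dev/null;python3 -m crank '[[0,-0.25,0.02,0,0],[0,-0.45,0.03,0,0],[0,-0.6,0.04,0,0],[0,-0.66,0.05,0,0],[0,-0.66,0.05,0,0],[0,-0.66,0.05,0,0]]' >/dev/null; python3 to.py .508 -.126 .0995
python3 -m crank '[[0,0,0,0.1,0],[0,0,0,0.3,0],[0,0,0,0.5,0],[0,0,0,0.65,0],[0,0,0,0.76,0],[0,0,0,0.83,0],[0,0,0,0.88,0],[0,0,0,0.91,0],[0,0,0,0.93,0],[0,0,0,0.93,0]]'>/dev/null;  python3 to.py .508 -.126 .0995
python3 -m crank '[[0,0,0,0.005,0],[0,0,0,0.01,0],[0,0,0,0.01,0],[0,0,0,0.01,0]]'|grep -E 'pos|force'
python3 -m crank '[[0,0,0,0.003,0],[0,0,0,0.006,0],[0,0,0,0.006,0],[0,0,0,0.006,0]]'|grep -E 'pos|force'
```

```text
t 28.83 p [ 0.5082 -0.1266  0.2112] yaw(y) -7.28 F [ 0.5  0.6 -1.8] w 0.0295 gf 39.9
[0.508, -0.126, 0.0995] tool shares [0.004 0.    0.93 ]
t 29.67 p [ 0.5091 -0.1268  0.101 ] yaw(y) -7.19 F [-0.1  0.5 -1.6] w 0.0296 gf 40.0
[0.508, -0.126, 0.0995] tool shares [ 0.005 -0.009  0.012]
ee_pos: [0.509, -0.1271, 0.1]
force: [0.3, -0.6, -2.2]
grip_force: 40.0
ee_pos: [0.509, -0.1271, 0.0996]
force: [-1.4, 1.0, 6.2]
grip_force: 40.7
```

In contact with the well floor, so I release, lift away to the side and check.

```bash
python3 -m crank '[[0,0,0,-0.003,0],[0.4,0,0,-0.003,0],[0.45,0,0,-0.003,0],[0.7,0,0,-0.003,0],[1,0,0,-0.003,0],[1,0,0,-0.1,0],[1,0,0,-0.3,0],[1,0,0,-0.6,0],[1,0,0,-0.9,0],[1,0,0,-0.95,0]]'; python3 -m crank '[[1,0.3,0,0,0],[1,0.6,0,0,0],[1,0.9,0,0,0]]' >/dev/null; python3 -m crank '[[1,0.3,0,0,0],[1,0.6,0,0,0],[1,0.9,0,0,0],[1,0.9,0,0,0],[1,0.9,0,0,0]]' >/dev/null
python3 - <<'E'
from h import *
c=read_camera('scene'); t=read_camera('top')
cv2.imwrite('pics/end.png',np.vstack([cv2.resize(c['frame'][170:240,90:250],(800,300)),cv2.resize(t['frame'][165:225,255:395],(800,300))]))
E
```

```text
time_s: 31.17
ee_pos: [0.5114, -0.128, 0.2188]
ee_rot: [0.005, 0.75, 0.661, 0.002]
force: [1.4, -0.0, 0.6]
grip_width: 0.0857
grip_force: 0.0
```

View pics/end.png

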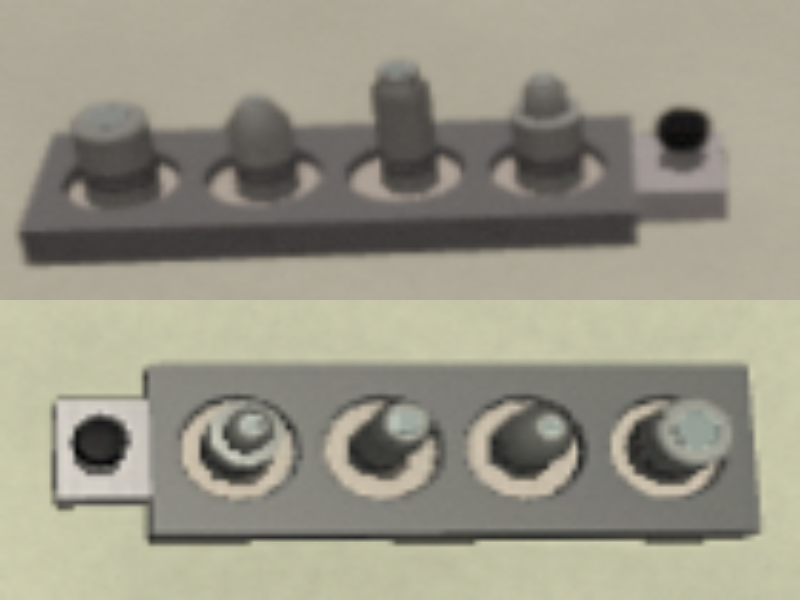

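All four stand upright in their wells. From the knob end they are step, long, cone, stub, at crop x 545, 405, 262 and 115.

```bash
python3 -c "from rig import job_done; print(job_done())"
```

```text
the job is handed in; nothing more can be done
None
```

The four objectives stand upright in the grey rack in reverse order (step, long, cone, stub from the knob end), checked in the scene and top cameras, and the job was handed in after about 32 s on the robot's clock.

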